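# Open the leatherworker's chest and put the mallet away

## Task

Lift the lid of the wooden tool chest all the way over until it rests on its stop, easing it on to the stop rather than slamming it; mind the steel rail above. Then lay the mallet flat on the chest's floor without dropping it in, leave the lid open on its stop, and do not disturb the punch block, the jar or the spool.

Things in the scene. Friction and masses are not known exactly. Their poses are not given: they have to be found in the camera images.
- chest: Plain wooden tool chest fixed to the bench, outside 170 (its x) x 250 (its y) x 90 mm high, walls and floor 10 mm thick. Origin: centre of its underside; x points from its front to its hinge side, z up. Behind it two posts 22 mm square, 400 mm high, at x = 146, y = +-165 mm, carry a steel rail and, lower, a wooden stop bar (front face x = 119 mm) on which the open lid rests.
- chest_in (a point): Centre of the chest's inner floor, 10 mm above the bench; axes as the chest's.
- lid (a joint): Angle of the chest lid about its hinge in rad: 0 shut, grows as it opens, 1.75 (a little past upright) resting on its stop. The lid is a wooden board 170 x 250 x 12 mm, 0.5 kg, on a slightly stiff hinge; it falls shut if let go well short of upright.
- lid_hinge (a point): Middle of the lid's hinge line, on the chest's upper edge at chest x = 85, z = 90 mm; the hinge axis is along the chest's y. Axes as the chest's (does not turn with the lid).
- lid_bar (a point): Middle of the lid's handle: round dark steel bar 14 mm thick, 120 mm long along the chest's y, held by an arm at either end 35 mm (centre) ahead of the lid's front edge: free gap 28 mm between bar and lid. 205 mm from the hinge line in the lid's plane (6 mm above the hinge line when shut, 96 mm above the bench, overhanging the chest's front). Turns with the lid.
- rail_mid (a point): Middle of the fixed steel rail, 16 mm thick, 400 mm long along the chest's y, 370 mm above the bench, at chest x = 146 mm: about 79 mm above and 19 mm behind the handle bar of the open lid. A gripper pointing straight down at the bar there would hit it; tilt the tool, hand towards the chest's front (-x).
- mallet: Mallet with a black block head 76 (its x) x 56 (its y) x 50 mm high and a round wooden handle 24 mm thick, 110 mm long, running from the head along its -x, axis 25 mm above its underside; 186 mm long in all, about 0.4 kg, its weight mostly in the head. Origin: centre of the head's underside. It lies on its side on the bench beside the chest, left or right.
- mallet_head (a point): Centre of the mallet's head, 25 mm above its underside; axes as the mallet's.
- punches: Bystander: wooden block 130 x 70 x 45 mm with four upright steel punches (120 mm high over all), origin at the centre of its underside. Leave it alone.
- jar: Bystander: amber jar with black cap, 68 mm wide, 90 mm high, origin at the centre of its underside. Leave it alone.
- spool: Bystander: wooden thread spool 60 mm wide, 74 mm high, origin at the centre of its underside. Leave it alone.
There are look-alikes about, which are no part of the job. There is more than one size of the mallet; the job needs the middle-sized.

How it is judged:
On the way:
1. the lid is open and resting on its stop (value of joint lid above 1.7 rad), for 0.3 s.
At the end, for the whole second after the job is handed in: The lid rests on its stop (joint above 1.70 of 1.75 rad) and is still; the mallet lies on the chest's floor: its head's centre less than 40 mm above the inner floor and within 60 mm (x) and 90 mm (y) of the floor's centre, its handle level within about 0.15 rad, at rest (value of joint lid above 1.7 rad and x of mallet_head in the frame of chest_in between -0.06 and 0.06 m and y of mallet_head in the frame of chest_in between -0.09 and 0.09 m and z of mallet_head in the frame of chest_in between 0 and 0.04 m and angle between mallet's own x axis and vertical between 1.42 and 1.72 rad and linear speed of mallet below 0.03 m/s and velocity of joint lid between -0.1 and 0.1 rad/s); the robot touches nothing.
It fails at once if the lid is slammed on to its stop: it turns faster than 1.5 rad/s when past 1.5 rad (value of joint lid above 1.5 rad and velocity of joint lid above 1.5 rad/s).
It fails at once if the mallet is dropped: it moves faster than 0.8 m/s while the fingers do not hold it (linear speed of mallet above 0.8 m/s and contact force between the fingers and mallet below 0.2 N).
It fails at once if a bystander (punch block, jar or spool) is shifted by more than 30 mm or tipped (distance of any of punches, jar, spool from where it was at the start of the episode above 0.03 m or angle between any of punches, jar, spool's own z axis and vertical above 0.4 rad).
It also fails if it takes over 64 s, if anything falls off the work surface, if the arm or the gripper's body presses on something with over 40 N, if the wrist force passes 120 N, or if a joint passes its speed limit or range.

## Robot

A 7-joint arm with a two-finger parallel gripper is mounted at the origin on the work surface. World frame = base frame: x ahead of the robot, y to its left, z up, the work surface at z = 0. Lengths are in m, angles in rad, forces in N, time in s.
With the tool pointing down it reaches from about 0.425 to 0.925 m from the base axis. Payload 6.8 kg.
Tool frame: the origin (TCP) lies on the centre line of the jaws, within the pads' length; the fingertips stand 14 mm ahead of it and the grasp point (between the pads) lies 5 mm behind it (r.tips_ahead is the distance from the TCP to the fingertips, in m); z points along the fingers, y is the line along which they close (so a half turn about z gives the same grasp; the last joint's range is limited). The gripper opens to 85 mm and grips with 20 to 120 N. Pads are 22 mm wide; open, the fingers measure 114 mm over their backs; the gripper's body (76 mm by 85 mm) begins 54 mm behind the grasp point. The pads swing forward as they close: fully open they stand 13 mm farther back than shut.
Start: joints at [1.198, 0.477, 0.022, 1.555, -0.011, 1.109, -0.083], TCP at [0.177, -0.651, 0.245] pointing down, gripper open.
Joint ranges: [-2.96, 2.96], [-0.34, 2.1], [-1.41, 1.46], [0.24, 2.44], [-1.37, 4.51], [0.17, 1.92], [-2.96, 2.96]. Speed limits (rad/s): [2.39, 2.39, 3.14, 3.14, 3.14, 3.14, 3.14].

## Interface

Orientations are given as a rotation vector (axis times angle).
In Python, from bench import r, eyes gives the robot as it stands.
- The arm moves only by the tool step_arm, never from a script. Its argument "rows" is a list of rows, each a list of 6 numbers: the shift along the world's x, y, z in units of 60 cm (1.0 is 60 cm), then the turn, a rotation vector about the world's x, y, z in units of pi rad (1.0 is pi rad). In form: [[x, y, z, rx, ry, rz], ...]. A call has 1 to 5 rows; each row is the pose to reach, as a shift and turn from the pose commanded when the call began, turning the shorter way round; what a row does not reach only later rows make up. A row lasts 1/12 s, in which the tool goes at most 41.7 mm and 7.16 degrees, less where a joint would pass 70% of its speed; a pose out of reach is approached as far as the arm can. A call with a number of a shift or a turn outside -1 to 1 is refused whole. A call with a gripper value outside its range is refused whole. "jaw" is the closure, from 0 (fully open) to 1 (shut), set as the call begins (left out, the last holds). The fingers move at their own pace and stop on an object; "squeeze" is the grip in N (left out, the last holds). Time passes only in rows, so rows that repeat a pose let the fingers close. It gives the time, the measured TCP pose, the force, the opening and the grip force at its end, in the units of the state.
- r.get_obs(): the state, without advancing time (a new reading comes with each control period).
- eyes.grab_frame(name): name is "scene" or "side" or "wrist"; returns the picture (384x512x3 uint8, red, green, blue); there is no depth.
- eyes.camera_info(name): a dict with "mtx" (3x3 intrinsics, pixels), "k1" (the pictures are not rectified: a ray, as slopes to the right and down, at radius r is drawn at 1 + k1 r^2 times it, then the intrinsics apply), "extrinsics" (4x4, takes a point from camera to world coordinates); the wrist camera has in their place "tool_from_camera" (4x4, takes a point from camera to tool coordinates, whose origin is the TCP and whose axes are the flange's). Camera axes: x right, y down, z forward; pixel columns grow to the right and rows downward; lengths in m; the calibration is good to about 2 mm. A picture is of the moment at which its call begins: read the wrist's pose just before it. camera_info takes no time and is no camera call.
- r.hand_in(): hands the job in; it is judged then, once.
The state is a dict: "clock": time; "joints": joint angles; "qvel": joint speeds; "tau": joint torques, N m; "tcp_pos": TCP position; "orientation": TCP orientation; "contact_force": force on the tool from outside, world axes, zero at the start; "moment": the same for the moment, N m; "grip_width": finger opening in m; "gripper_force": force on a finger pad.
Only numpy, scipy, OpenCV 4.12 (cv2) and the standard library are available. Lean on these libraries where they do the work, as an engineer would, in place of code of your own. Each camera call takes 0.05 s, during which the arm holds its last target. There are 200 camera calls.

## Working session

There is one attempt and no reset: what is moved stays moved. The work goes in short steps, Python scripts to look and compute and a tool call to move; the robot and the scene stay as the last step left them, time stands still between calls to the robot, and variables do not carry over. Pictures are saved under pics/ and viewed, at most 10 in all, crops included, and the job is handed in when it is done.

Besides the shell and the picture viewer there is one more tool, called after ">>>" as name([rows], argument=value, ...), one row to a line, values as JSON. step_arm: Moves the arm, as the interface text tells. Shifts and turns lie within -1 to 1; 1 stands for 60 cm of shift or pi rad of turn. Its arguments: {"type":"object","properties":{"rows":{"type":"array"},"jaw":{"type":"number"},"squeeze":{"type":"number"}},"required":["rows"]}

```bash
ls; mkdir -p pics; python3 - <<'E'
from bench import r, eyes
import cv2, numpy as np
o=r.get_obs(); print({k:np.round(v,3) for k,v in o.items()})
for n in ("scene","side"):
    f=eyes.grab_frame(n); cv2.imwrite(f"pics/{n}0.png",f[:,:,::-1])
    c=eyes.camera_info(n); print(n,np.round(c["mtx"],1).tolist(),c["k1"],np.round(c["extrinsics"],3).tolist())
c=eyes.camera_info("wrist");print(c)
a=cv2.imread("pics/scene0.png");b=cv2.imread("pics/side0.png")
E
```

```text
pics
{'clock': np.float64(0.0), 'joints': array([ 1.198,  0.478,  0.022,  1.556, -0.011,  1.109, -0.083]), 'qvel': array([-0.   ,  0.001, -0.   , -0.001, -0.   , -0.   , -0.002]), 'tau': array([ 1.0000e-03, -5.9644e+01,  1.6090e+00, -2.8120e+01,  1.3000e-02,
        9.0000e-03,  0.0000e+00]), 'tcp_pos': array([ 0.177, -0.651,  0.244]), 'orientation': array([-3.112e+00, -4.150e-01,  1.000e-03]), 'contact_force': array([-0.392,  0.932,  0.24 ]), 'moment': array([-0.064,  0.003, -0.008]), 'gripper_force': np.float64(0.0), 'grip_width': np.float64(0.086)}
scene [[346.4, 0.0, 257.4], [0.0, 346.4, 187.4], [0.0, 0.0, 1.0]] 0.016580440894790778 [[-0.183, 0.524, -0.832, 1.65], [0.983, 0.115, -0.144, 0.066], [0.021, -0.844, -0.536, 0.904], [0.0, 0.0, 0.0, 1.0]]
side [[462.4, 0.0, 261.3], [0.0, 462.4, 190.7], [0.0, 0.0, 1.0]] -0.18812106620739438 [[-0.861, -0.269, 0.432, -0.111], [-0.508, 0.411, -0.756, 1.098], [0.026, -0.871, -0.491, 0.993], [0.0, 0.0, 0.0, 1.0]]
{'mtx': array([[294.82562172,   0.        , 254.34705372],
       [  0.        , 294.82562172, 192.14294914],
       [  0.        ,   0.        ,   1.        ]]), 'k1': -0.0005320548160517701, 'tool_from_camera': array([[-5.44230261e-04, -9.50676595e-01, -3.10183359e-01,
         8.01865246e-02],
       [ 9.99999819e-01, -5.97388117e-04,  7.63830097e-05,
        -1.34381924e-04],
       [-2.57915392e-04, -3.10183261e-01,  9.50676748e-01,
        -1.28487631e-01],
       [ 0.00000000e+00,  0.00000000e+00,  0.00000000e+00,
         1.00000000e+00]])}
```

View pics/scene0.png

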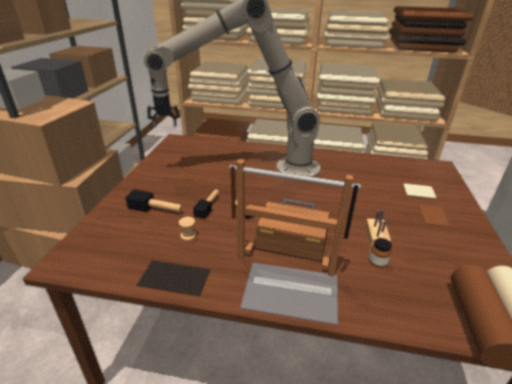

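View pics/side0.png

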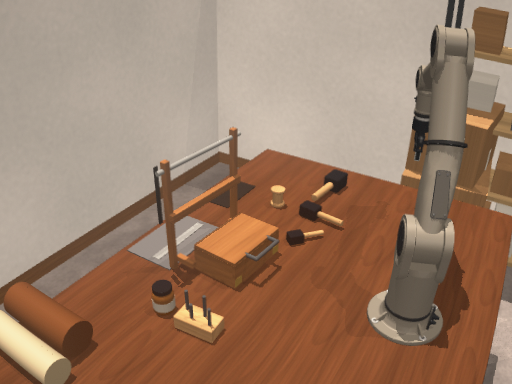

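The side view shows the chest (237,250) with its handle toward the robot, and three mallets with heads at (335,180), (312,212) and (296,237), which look large, middle and small. I'll enlarge both views to confirm.

```bash
python3 - <<'E'
import cv2
b=cv2.imread("pics/side0.png")
cv2.imwrite("pics/c1.png",cv2.resize(b[120:290,150:360],None,fx=3.5,fy=3.5,interpolation=cv2.INTER_CUBIC))
a=cv2.imread("pics/scene0.png")
cv2.imwrite("pics/c2.png",cv2.resize(a[150:290,115:375],None,fx=3,fy=3,interpolation=cv2.INTER_CUBIC))
E
```

```text
(no output)
```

View pics/c1.png

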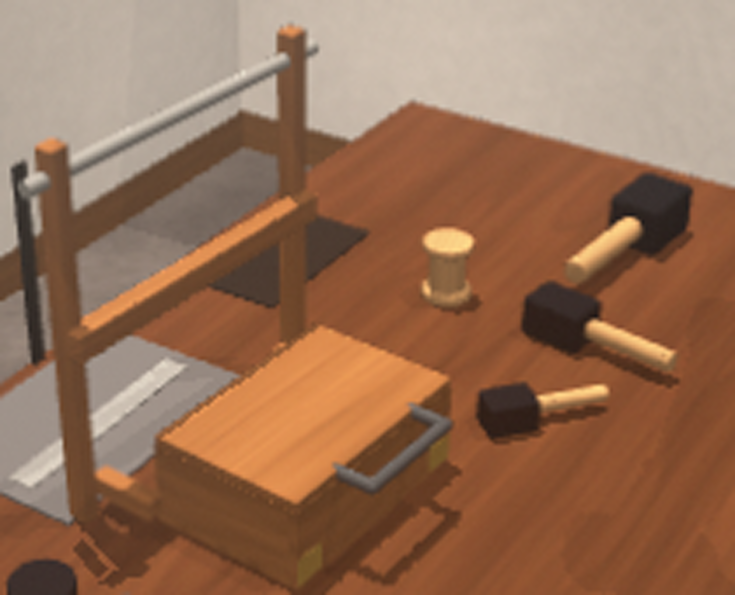

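View pics/c2.png

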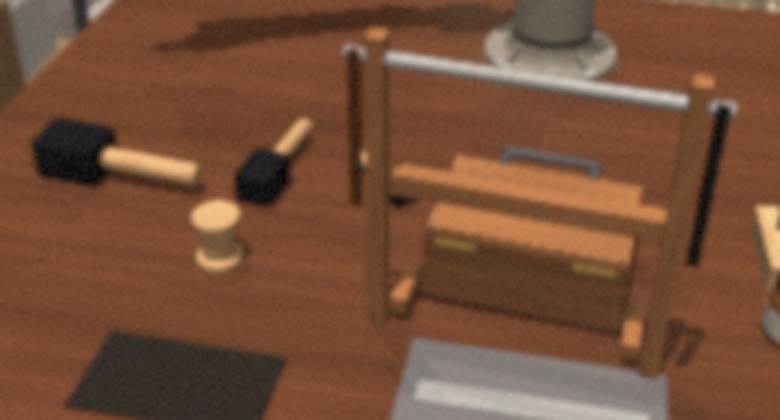

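The crops show the rail, stop bar, chest and three mallets. In the side crop the heads are at (651,214), (562,319) and (510,410), with handle tips at (577,270), (672,358) and (605,392). I'll check their sizes metrically and fit the chest.

```bash
cat > h.py <<'E'
import numpy as np, cv2
from scipy.optimize import least_squares
from scipy.spatial.transform import Rotation as R
from bench import r, eyes
def cam(n,obs=None):
    c=eyes.camera_info(n)
    if n=="wrist":
        T=np.eye(4);T[:3,:3]=R.from_rotvec(obs["orientation"]).as_matrix();T[:3,3]=obs["tcp_pos"]
        E=T@c["tool_from_camera"]
    else: E=c["extrinsics"]
    return c["mtx"],np.array([c["k1"],0,0,0.]),np.array(E)
def proj(C,P):
    K,d,E=C;W=np.linalg.inv(E)
    q,_=cv2.projectPoints(np.float64(P).reshape(-1,1,3),cv2.Rodrigues(W[:3,:3])[0],W[:3,3],K,d);return q[:,0]
def ray(C,uv,z):
    K,d,E=C;q=cv2.undistortPoints(np.float64(uv).reshape(-1,1,2),K,d)[:,0]
    v=np.c_[q,np.ones(len(q))]@E[:3,:3].T;o=E[:3,3];s=(z-o[2])/v[:,2];return o+v*s[:,None]
def place(p,P):
    P=np.float64(P);c,s=np.cos(p[2]),np.sin(p[2]);return np.c_[p[0]+c*P[:,0]-s*P[:,1],p[1]+s*P[:,0]+c*P[:,1],P[:,2]]
E
python3 - <<'E'
from h import *
S=cam("side");A=cam("scene")
cs=lambda L:np.array(L)/3.5+[150,120]
ca=lambda L:np.array(L)/3+[115,150]
Ps=[[-.085,-.125,.102],[-.085,.125,.102],[.085,.125,.102],[.085,-.125,.102],[.146,.165,.4],[.146,-.165,.4],[-.12,.06,.096],[-.12,-.06,.096],[.146,.2,.37],[.146,-.2,.37]]
us=cs([[450,378],[297,503],[158,437],[325,326],[52,145],[291,32],[372,487],[447,427],[35,186],[313,48]])
Pa=[[.146,-.165,.4],[.146,.165,.4],[.146,-.2,.37],[.146,.2,.37],[.085,-.125,.102],[.085,.125,.102]]
ua=ca([[377,35],[702,82],[350,52],[727,107],[432,208],[634,242]])
f=lambda p:np.r_[(proj(S,place(p,Ps))-us).ravel(),(proj(A,place(p,Pa))-ua).ravel()]
s=least_squares(f,[.65,0,0],loss="soft_l1");print("chest",s.x.round(4));print(f(s.x).round(1).reshape(-1,2).tolist())
for n,h,t,z in(("L",(651,214),(577,270),.03),("M",(562,319),(672,358),.025),("S",(510,410),(605,392),.018)):
    p=ray(S,cs([h,t]),z);d=p[0]-p[1];print(n,p.round(3).tolist(),np.linalg.norm(d).round(3),np.arctan2(d[1],d[0]).round(3))
p=ray(A,ca([[262,177],[303,125]]),.025);d=p[0]-p[1];print("Mscene",p.round(3).tolist(),np.linalg.norm(d),np.arctan2(d[1],d[0]))
print("spool/jar/punch",ray(S,[[277,206],[164,310],[199,330]],0).round(3).tolist(), ray(A,[[187,238],[380,263]],0).round(3).tolist())
E
```

```text
chest [ 0.5832  0.0301 -0.0824]
[[1.3, -0.2], [0.3, 0.1], [-1.0, -0.9], [-2.1, -1.4], [0.1, -0.9], [1.0, -1.3], [0.5, 0.2], [0.2, -0.5], [-2.8, 0.8], [0.9, -0.8], [1.3, -2.7], [1.3, -2.4], [-0.2, -1.5], [3.5, -0.1], [-1.5, 5.5], [-0.7, 6.9]]
L [[0.502, -0.645, 0.03], [0.522, -0.463, 0.03]] 0.184 -1.681
M [[0.493, -0.36, 0.025], [0.355, -0.352, 0.025]] 0.139 -0.057
S [[0.466, -0.176, 0.018], [0.395, -0.261, 0.018]] 0.111 0.87
Mscene [[0.505, -0.369, 0.025], [0.362, -0.35, 0.025]] 0.14452033568832384 -0.1301388878062846
spool/jar/punch [[0.644, -0.358, 0.0], [0.637, 0.361, 0.0], [0.499, 0.368, 0.0]] [[0.67, -0.379, -0.0], [0.656, 0.356, 0.0]]
```

The middle mallet is confirmed. Its head-to-tip length is 0.14–0.145 m against 0.148 expected, while the other two measure 0.184 and 0.111. The chest is at about (0.583, 0.030) with yaw −0.08, and the fit residuals are small. Next I'll move above the handle bar for a close check.

>>> step_arm([
  [0.12, 0.288, -0.01, 0, 0, 0.0974],
  [0.12, 0.288, -0.01, 0, 0, 0.0974],
  [0.12, 0.288, -0.01, 0, 0, 0.0974],
  [0.12, 0.288, -0.01, 0, 0, 0.0974],
  [0.12, 0.288, -0.01, 0, 0, 0.0974],
], jaw=0.5, squeeze=25)

```text
clock: 0.52
tcp_pos: [0.2507, -0.4736, 0.2386]
orientation: [-3.01, -0.891, -0.001]
contact_force: [0.1, 1.0, -0.1]
grip_width: 0.0424
gripper_force: 0.0
```

>>> step_arm([
  [0.12, 0.288, -0.01, 0, 0, 0.0974],
  [0.12, 0.288, -0.01, 0, 0, 0.0974],
  [0.12, 0.288, -0.01, 0, 0, 0.0974],
  [0.12, 0.288, -0.01, 0, 0, 0.0974],
  [0.12, 0.288, -0.01, 0, 0, 0.0974],
])

```text
clock: 0.93
tcp_pos: [0.3219, -0.3011, 0.233]
orientation: [-2.84, -1.34, -0.001]
contact_force: [1.0, 0.0, -0.5]
grip_width: 0.0425
gripper_force: 0.0
```

>>> step_arm([
  [0.12, 0.288, -0.01, 0, 0, 0.0974],
  [0.12, 0.288, -0.01, 0, 0, 0.0974],
  [0.12, 0.288, -0.01, 0, 0, 0.0974],
  [0.12, 0.288, -0.01, 0, 0, 0.0974],
  [0.12, 0.288, -0.01, 0, 0, 0.0974],
])

```text
clock: 1.35
tcp_pos: [0.3938, -0.1284, 0.2274]
orientation: [-2.603, -1.758, -0.002]
contact_force: [-0.2, -0.2, 0.3]
grip_width: 0.0427
gripper_force: 0.0
```

>>> step_arm([
  [0.12, 0.288, -0.01, 0, 0, 0.0974],
  [0.12, 0.288, -0.01, 0, 0, 0.0974],
  [0.12, 0.288, -0.01, 0, 0, 0.0974],
  [0.12, 0.288, -0.01, 0, 0, 0.0974],
  [0.12, 0.288, -0.01, 0, 0, 0.0974],
])

```text
clock: 1.77
tcp_pos: [0.4658, 0.0449, 0.2216]
orientation: [-2.305, -2.133, -0.004]
contact_force: [0.4, -0.1, -0.1]
grip_width: 0.0424
gripper_force: 0.0
```

```bash
python3 - <<'E'
from h import *
o=r.get_obs();f=eyes.grab_frame("wrist");C=cam("wrist",o)
print(o["tcp_pos"].round(4),o["joints"].round(3),R.from_rotvec(o["orientation"]).as_matrix().round(3).tolist())
g=f[:,:,::-1].copy()
p=proj(C,place([.5832,.0301,-.0824],[[-.12,.06,.096],[-.12,-.06,.096],[-.085,.125,.102],[-.085,-.125,.102]]))
print(p.round(1).tolist())
for q in p: cv2.circle(g,tuple(int(v) for v in q),2,(0,255,0),-1)
cv2.imwrite("pics/w1.png",cv2.resize(g,None,fx=1.5,fy=1.5))
E
```

```text
[0.4658 0.0449 0.2216] [ 0.359  0.223 -0.66   2.025  0.166  0.943 -0.464] [[0.077, 0.997, 0.001], [0.997, -0.077, 0.002], [0.003, 0.001, -1.0]]
[[251.8, 127.3], [251.6, 253.2], [298.0, 41.1], [285.7, 312.8]]
```

View pics/w1.png

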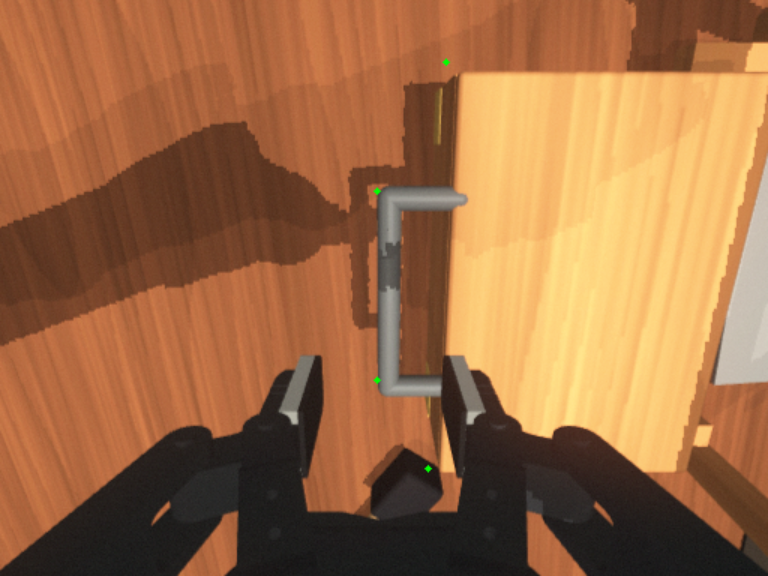

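The wrist view shows the bar running from (390,187) to (390,396) in the enlarged picture, and the lid's front corners at (458,73) and (444,470). I'll refit the chest to these.

```bash
python3 - <<'E'
from h import *
C=cam("wrist",r.get_obs())
u=np.array([[390,187],[390,396],[458,73],[444,470],[713,72]])/1.5
P=[[-.12,.06,.096],[-.12,-.06,.096],[-.085,.125,.102],[-.085,-.125,.102]]
print(ray(C,u[:2],.096).round(4).tolist(),ray(C,u[2:4],.102).round(4).tolist())
f=lambda p:(proj(C,place(p,P))-u[:4]).ravel()
s=least_squares(f,[.58,.03,-.08]);print(s.x.round(4),f(s.x).round(1))
p=s.x
for th in(0,.4,.8,1.2,1.45,1.6,1.75):
    # lid_bar: (-.205,.006)->rotate
    x=-.205*np.cos(th)+.006*np.sin(th);z=.205*np.sin(th)+.006*np.cos(th)
    print(th,place(p,[[.085+x,0,.09+z]]).round(4))
E
```

```text
[[0.4764, 0.104, 0.096], [0.4671, -0.0298, 0.096]] [[0.5148, 0.1587, 0.102], [0.4999, -0.0862, 0.102]]
[ 0.5919  0.0304 -0.0637] [-0.   7.3  0.6 -7.3  0.1 -2.7 -0.8  2.2]
0 [[0.4721 0.0381 0.096 ]]
0.4 [[0.4906 0.0369 0.1754]]
0.8 [[0.5384 0.0339 0.2412]]
1.2 [[0.6081 0.0294 0.2832]]
1.45 [[0.658  0.0262 0.2942]]
1.6 [[0.6886 0.0243 0.2947]]
1.75 [[0.719  0.0223 0.2906]]
```

>>> step_arm([
  [0.0103, -0.013, -0.03, 0, 0, 0],
  [0.0103, -0.013, -0.06, 0, 0, 0],
  [0.0103, -0.013, -0.11, 0, 0, 0],
  [0.0103, -0.013, -0.14, 0, 0, 0],
  [0.0103, -0.013, -0.14, 0, 0, 0],
], jaw=0.65)

```text
clock: 2.23
tcp_pos: [0.468, 0.031, 0.1339]
orientation: [-2.307, -2.125, 0.009]
contact_force: [-1.7, 0.2, -0.2]
grip_width: 0.0298
gripper_force: 0.0
```

>>> step_arm([
  [0, 0, -0.03, 0, 0, 0],
  [0, 0, -0.06, 0, 0, 0],
  [0, 0, -0.083, 0, 0, 0],
  [0, 0, -0.083, 0, 0, 0],
])

```text
clock: 2.57
tcp_pos: [0.4697, 0.0314, 0.0863]
orientation: [-2.31, -2.127, 0.004]
contact_force: [-1.5, 0.3, 0.0]
grip_width: 0.0298
gripper_force: 0.0
```

>>> step_arm([
  [0, 0, 0, 0, 0, 0],
  [0, 0, 0, 0, 0, 0],
  [0, 0, 0, 0, 0, 0],
  [0, 0, 0, 0, 0, 0],
], jaw=1.0)

```text
clock: 2.9
tcp_pos: [0.4691, 0.0319, 0.0882]
orientation: [-2.309, -2.128, 0.004]
contact_force: [-5.8, 2.0, -0.5]
grip_width: 0.0131
gripper_force: 24.3
```

Gripped: the opening is 13 mm, which matches the bar. Now I'll work out the arc.

```bash
python3 - <<'E'
import numpy as np
th=np.r_[0,.02,.05,.09,.14,.2,np.arange(.26,1.4,.06),np.arange(1.4,1.745,.035),1.74,1.74]
t=.72*np.clip((th-.35)/1.15,0,1)
a=-.065
dx=.205*(1-np.cos(th))+.006*np.sin(th)+.008*np.sin(t)
dz=.205*np.sin(th)+.006*(np.cos(th)-1)+.008*(1-np.cos(t))
X=np.c_[dx*np.cos(a)/.6,dx*np.sin(a)/.6,dz/.6,t*np.sin(a)/np.pi,-t*np.cos(a)/np.pi,0*t]
for i in range(0,len(th)-1,5):print(th[min(i+5,len(th)-1)].round(2),(X[i+1:i+6]-X[i]).round(4).tolist())
E
```

```text
0.2 [[0.0003, -0.0, 0.0068, 0.0, 0.0, 0.0], [0.0009, -0.0001, 0.0171, 0.0, 0.0, 0.0], [0.0023, -0.0001, 0.0307, 0.0, 0.0, 0.0], [0.0047, -0.0003, 0.0476, 0.0, 0.0, 0.0], [0.0088, -0.0006, 0.0677, 0.0, 0.0, 0.0]]
0.5 [[0.0052, -0.0003, 0.0198, 0.0, 0.0, 0.0], [0.0117, -0.0008, 0.0393, 0.0, 0.0, 0.0], [0.0195, -0.0013, 0.0583, -0.0004, -0.006, 0.0], [0.0287, -0.0019, 0.0769, -0.0012, -0.0179, 0.0], [0.039, -0.0025, 0.095, -0.0019, -0.0298, 0.0]]
0.8 [[0.0114, -0.0007, 0.0174, -0.0008, -0.0119, 0.0], [0.0237, -0.0015, 0.0342, -0.0016, -0.0239, 0.0], [0.0371, -0.0024, 0.0503, -0.0023, -0.0358, 0.0], [0.0513, -0.0033, 0.0655, -0.0031, -0.0477, 0.0], [0.0665, -0.0043, 0.08, -0.0039, -0.0597, 0.0]]
1.1 [[0.016, -0.001, 0.0135, -0.0008, -0.0119, 0.0], [0.0327, -0.0021, 0.0261, -0.0016, -0.0239, 0.0], [0.0502, -0.0033, 0.0378, -0.0023, -0.0358, 0.0], [0.0683, -0.0044, 0.0484, -0.0031, -0.0477, 0.0], [0.0869, -0.0057, 0.0579, -0.0039, -0.0597, 0.0]]
1.4 [[0.0192, -0.0012, 0.0084, -0.0008, -0.0119, 0.0], [0.0388, -0.0025, 0.0157, -0.0016, -0.0239, 0.0], [0.0589, -0.0038, 0.0219, -0.0023, -0.0358, 0.0], [0.0792, -0.0052, 0.0269, -0.0031, -0.0477, 0.0], [0.0998, -0.0065, 0.0307, -0.0039, -0.0597, 0.0]]
1.57 [[0.0121, -0.0008, 0.0017, -0.0005, -0.007, 0.0], [0.0242, -0.0016, 0.0029, -0.0009, -0.0139, 0.0], [0.0363, -0.0024, 0.0037, -0.0013, -0.0199, 0.0], [0.0482, -0.0031, 0.0039, -0.0013, -0.0199, 0.0], [0.0602, -0.0039, 0.0038, -0.0013, -0.0199, 0.0]]
1.74 [[0.0119, -0.0008, -0.0006, 0.0, 0.0, 0.0], [0.0238, -0.0016, -0.0016, 0.0, 0.0, 0.0], [0.0357, -0.0023, -0.0031, 0.0, 0.0, 0.0], [0.0475, -0.0031, -0.0049, 0.0, 0.0, 0.0], [0.0558, -0.0036, -0.0065, 0.0, 0.0, 0.0]]
1.74 [[0.0, 0.0, 0.0, 0.0, 0.0, 0.0]]
```

>>> step_arm([
  [0.0003, 0, 0.007, 0, 0, 0],
  [0.001, 0, 0.017, 0, 0, 0],
  [0.002, 0, 0.031, 0, 0, 0],
  [0.005, 0, 0.048, 0, 0, 0],
  [0.009, -0.001, 0.068, 0, 0, 0],
])

```text
clock: 3.32
tcp_pos: [0.474, 0.0315, 0.1289]
orientation: [-2.308, -2.127, 0.005]
contact_force: [-6.6, 2.3, -1.3]
grip_width: 0.0132
gripper_force: 24.5
```

>>> step_arm([
  [0.005, 0, 0.02, 0, 0, 0],
  [0.012, -0.001, 0.039, 0, 0, 0],
  [0.0195, -0.001, 0.058, 0, -0.006, 0],
  [0.029, -0.002, 0.077, -0.001, -0.018, 0],
  [0.039, -0.0025, 0.095, -0.002, -0.03, 0],
])

```text
clock: 3.73
tcp_pos: [0.4951, 0.0299, 0.1854]
orientation: [2.262, 2.084, 0.089]
contact_force: [-18.0, 1.2, 5.6]
grip_width: 0.0131
gripper_force: 24.6
```

>>> step_arm([
  [0.008, -0.001, 0.018, -0.001, -0.012, 0],
  [0.0185, -0.0015, 0.035, -0.0015, -0.024, 0],
  [0.031, -0.002, 0.051, -0.002, -0.036, 0],
  [0.045, -0.003, 0.0665, -0.003, -0.048, 0],
  [0.06, -0.004, 0.081, -0.004, -0.06, 0],
])

```text
clock: 4.15
tcp_pos: [0.5337, 0.027, 0.2355]
orientation: [2.149, 1.979, 0.283]
contact_force: [-11.5, -0.7, 7.1]
grip_width: 0.0127
gripper_force: 25.3
```

>>> step_arm([
  [0.015, -0.001, 0.015, -0.001, -0.012, 0],
  [0.031, -0.002, 0.029, -0.0015, -0.024, 0],
  [0.049, -0.003, 0.041, -0.002, -0.036, 0],
  [0.067, -0.004, 0.0515, -0.003, -0.048, 0],
  [0.0855, -0.0055, 0.061, -0.004, -0.06, 0],
])

```text
clock: 4.57
tcp_pos: [0.5875, 0.0231, 0.2728]
orientation: [2.03, 1.868, 0.459]
contact_force: [-0.3, -1.6, -3.7]
grip_width: 0.0129
gripper_force: 25.1
```

>>> step_arm([
  [0.019, -0.001, 0.0085, -0.001, -0.012, 0],
  [0.039, -0.0025, 0.016, -0.0015, -0.024, 0],
  [0.059, -0.004, 0.022, -0.002, -0.036, 0],
  [0.079, -0.005, 0.027, -0.003, -0.048, 0],
  [0.1, -0.0065, 0.031, -0.004, -0.06, 0],
])

```text
clock: 4.98
tcp_pos: [0.6483, 0.0186, 0.2923]
orientation: [1.906, 1.752, 0.615]
contact_force: [-1.0, -4.6, 0.6]
grip_width: 0.0127
gripper_force: 24.8
```

```bash
python3 - <<'E'
from h import *
o=r.get_obs();print(o["joints"].round(3),o["tcp_pos"].round(4),R.from_rotvec(o["orientation"]).as_matrix()[:,2].round(3),o["qvel"].round(2))
E
```

```text
[ 0.224  0.173 -0.474  2.054  0.757  0.377 -0.936] [0.6483 0.0186 0.2923] [ 0.617 -0.044 -0.786] [-0.37  0.1   0.41  0.01  1.08 -0.39 -1.01]
```

>>> step_arm([
  [0.012, -0.001, 0.002, 0, 0, 0],
  [0.024, -0.0015, 0.003, 0, 0, 0],
  [0.036, -0.0025, 0.004, 0, 0, 0],
  [0.048, -0.003, 0.004, 0, 0, 0],
  [0.06, -0.004, 0.004, 0, 0, 0],
])

```text
clock: 5.4
tcp_pos: [0.6841, 0.016, 0.2929]
orientation: [1.91, 1.755, 0.612]
contact_force: [0.0, -5.0, 1.7]
grip_width: 0.0131
gripper_force: 25.4
```

>>> step_arm([
  [0.012, -0.001, -0.001, 0, 0, 0],
  [0.024, -0.0015, -0.0015, 0, 0, 0],
  [0.036, -0.0025, -0.003, 0, 0, 0],
  [0.046, -0.003, -0.005, 0, 0, 0],
  [0.054, -0.0035, -0.0065, 0, 0, 0],
])

```text
clock: 5.82
tcp_pos: [0.7163, 0.0134, 0.2882]
orientation: [1.911, 1.755, 0.611]
contact_force: [-0.6, -5.2, 2.9]
grip_width: 0.0127
gripper_force: 26.2
```

>>> step_arm([
  [0.004, 0, -0.001, 0, 0, 0],
  [0.006, 0, -0.001, 0, 0, 0],
  [0.006, 0, -0.001, 0, 0, 0],
])

```text
clock: 6.07
tcp_pos: [0.7183, 0.0133, 0.2877]
orientation: [1.911, 1.755, 0.608]
contact_force: [-13.7, -5.3, 8.8]
grip_width: 0.0127
gripper_force: 27.4
```

>>> step_arm([
  [0, 0, 0, 0, 0, 0],
  [0, 0, 0, 0, 0, 0],
  [0, 0, 0, 0, 0, 0],
  [0, 0, 0, 0, 0, 0],
  [0, 0, 0, 0, 0, 0],
], jaw=0.65)

```text
clock: 6.48
tcp_pos: [0.7181, 0.0162, 0.2862]
orientation: [1.911, 1.76, 0.612]
contact_force: [-7.0, -1.0, 0.3]
grip_width: 0.0296
gripper_force: 0.0
```

>>> step_arm([
  [-0.01, 0.0007, 0.013, 0, 0, 0],
  [-0.03, 0.002, 0.038, 0, 0, 0],
  [-0.05, 0.0035, 0.064, 0, 0, 0],
  [-0.072, 0.005, 0.092, 0, 0, 0],
  [-0.072, 0.005, 0.092, 0, 0, 0],
])

```text
clock: 6.9
tcp_pos: [0.6761, 0.021, 0.3476]
orientation: [1.903, 1.757, 0.621]
contact_force: [0.4, 0.2, 0.7]
grip_width: 0.03
gripper_force: 0.0
```

```bash
python3 - <<'E'
from h import *
f=eyes.grab_frame("side");cv2.imwrite("pics/s2.png",f[:,:,::-1])
E
```

```text
(no output)
```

View pics/s2.png

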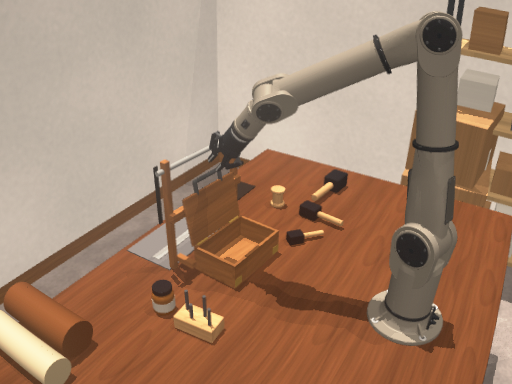

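The lid rests on its stop. Next I'll retreat, bring the tool upright and go above the mallet.

>>> step_arm([
  [-0.2, 0, 0, 0.0124, 0.19, 0],
  [-0.2, 0, 0, 0.0124, 0.19, 0],
  [-0.2, 0, 0, 0.0124, 0.19, 0],
  [-0.2, 0, 0, 0.0124, 0.19, 0],
  [-0.2, 0, 0, 0.0124, 0.19, 0],
], jaw=0.0)

```text
clock: 7.37
tcp_pos: [0.555, 0.0187, 0.3439]
orientation: [2.277, 2.099, 0.062]
contact_force: [0.8, 0.6, -0.2]
grip_width: 0.0853
gripper_force: 0.0
```

>>> step_arm([
  [0, 0, 0, 0.0014, 0.0214, 0],
  [-0.031, -0.217, -0.056, 0.0014, 0.0214, 0],
  [-0.031, -0.217, -0.056, 0.0014, 0.0214, 0],
  [-0.031, -0.217, -0.056, 0.0014, 0.0214, 0],
  [-0.031, -0.217, -0.056, 0.0014, 0.0214, 0],
])

```text
clock: 7.78
tcp_pos: [0.5356, -0.1192, 0.3059]
orientation: [-2.316, -2.117, 0.012]
contact_force: [-0.3, -1.1, -0.5]
grip_width: 0.0853
gripper_force: 0.0
```

>>> step_arm([
  [-0.031, -0.217, -0.056, 0, 0, -0.17],
  [-0.031, -0.217, -0.056, 0, 0, -0.17],
  [-0.031, -0.217, -0.056, 0, 0, -0.17],
  [-0.031, -0.217, -0.056, 0, 0, -0.17],
  [-0.031, -0.217, -0.056, 0, 0, -0.17],
])

```text
clock: 8.2
tcp_pos: [0.5169, -0.2468, 0.2729]
orientation: [-2.796, -1.422, 0.008]
contact_force: [-0.6, 0.9, -0.7]
grip_width: 0.0852
gripper_force: 0.0
```

>>> step_arm([
  [-0.031, -0.217, -0.056, 0, 0, -0.17],
  [-0.031, -0.217, -0.056, 0, 0, -0.17],
  [-0.031, -0.217, -0.056, 0, 0, -0.17],
  [-0.031, -0.217, -0.056, 0, 0, -0.17],
  [-0.031, -0.217, -0.056, 0, 0, -0.17],
])

```text
clock: 8.62
tcp_pos: [0.4977, -0.3768, 0.2391]
orientation: [-3.072, -0.635, 0.007]
contact_force: [-1.1, -0.2, 0.7]
grip_width: 0.0855
gripper_force: 0.0
```

>>> step_arm([
  [0, 0, 0, 0, 0, -0.167],
  [0, 0, 0, 0, 0, -0.167],
  [0, 0, 0, 0, 0, -0.167],
  [0, 0, 0, 0, 0, -0.167],
  [0, 0, 0, 0, 0, -0.167],
])

```text
clock: 9.03
tcp_pos: [0.5005, -0.3717, 0.2408]
orientation: [-3.132, 0.169, 0.001]
contact_force: [-0.3, 0.3, 0.4]
grip_width: 0.0856
gripper_force: 0.0
```

```bash
python3 - <<'E'
from h import *
o=r.get_obs();f=eyes.grab_frame("wrist");C=cam("wrist",o)
print(o["tcp_pos"].round(4),o["joints"].round(3),o["qvel"].round(2),R.from_rotvec(o["orientation"]).as_matrix().round(3).tolist())
cv2.imwrite("pics/w3.png",cv2.resize(f[:,:,::-1],None,fx=1.5,fy=1.5))
E
```

```text
[ 0.5005 -0.3717  0.2408] [ 0.661  0.405 -0.16   1.678  0.067  1.067 -1.197] [-0.03 -0.01  0.04  0.   -0.01  0.   -0.11] [[0.994, -0.108, -0.001], [-0.108, -0.994, 0.005], [-0.001, -0.005, -1.0]]
```

View pics/w3.png

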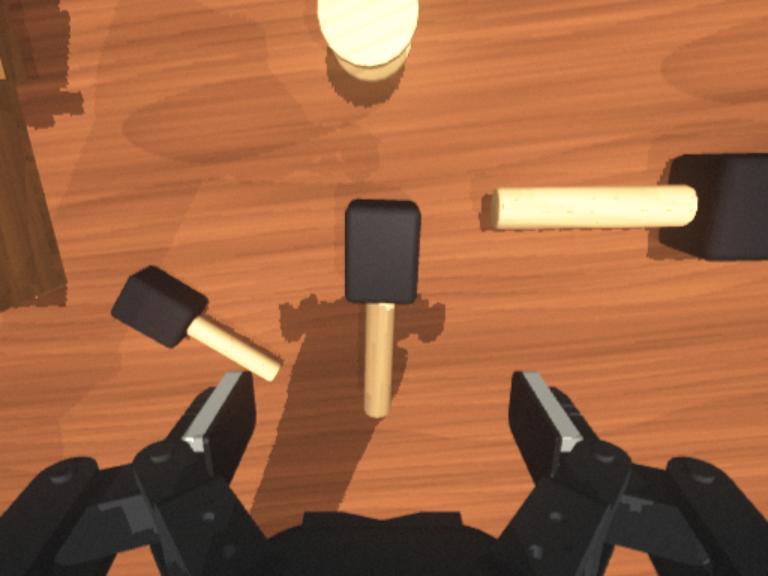

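The wrist view shows the middle mallet: its head spans (346–420, 200–302) and the handle tip is at (377,415). The spool is at (368,30), and the small mallet at left and the large one at right are both clear.

```bash
python3 - <<'E'
from h import *
o=r.get_obs();C=cam("wrist",o)
p=ray(C,np.array([[348,200],[419,202],[416,302],[347,300]])/1.5,.05);print(p.round(4).tolist(),p.mean(0).round(4))
q=ray(C,np.array([[379,302],[377,415]])/1.5,.03);d=q[0]-q[1];print(q.round(4).tolist(),np.linalg.norm(d),np.arctan2(d[1],d[0]))
print([np.linalg.norm(p[i]-p[(i+1)%4]).round(4) for i in range(4)])
E
```

```text
[[0.5448, -0.3511, 0.05], [0.5381, -0.4013, 0.05], [0.4627, -0.3931, 0.05], [0.4697, -0.3406, 0.05]] [ 0.5038 -0.3715  0.05  ]
[[0.4584, -0.3639, 0.03], [0.3522, -0.3507, 0.03]] 0.10704653423494404 -0.12311513611916988
[np.float64(0.0507), np.float64(0.0759), np.float64(0.0529), np.float64(0.0758)]
```

>>> step_arm([
  [-0.006, 0.001, -0.06, 0, 0, 0],
  [-0.006, 0.001, -0.12, 0, 0, 0],
  [-0.006, 0.001, -0.18, 0, 0, 0],
  [-0.006, 0.001, -0.24, 0, 0, 0],
  [-0.006, 0.001, -0.26, 0, 0, 0],
])

```text
clock: 9.5
tcp_pos: [0.4938, -0.3693, 0.0801]
orientation: [-3.129, 0.157, 0.011]
contact_force: [-1.7, 1.4, 0.3]
grip_width: 0.0858
gripper_force: 0.0
```

>>> step_arm([
  [0, 0, -0.03, 0, 0, 0],
  [0, 0, -0.06, 0, 0, 0],
  [0, 0, -0.085, 0, 0, 0],
  [0, 0, -0.095, 0, 0, 0],
  [0, 0, -0.095, 0, 0, 0],
])

```text
clock: 9.92
tcp_pos: [0.4961, -0.3709, 0.0276]
orientation: [-3.132, 0.16, 0.003]
contact_force: [-0.6, 0.5, 0.5]
grip_width: 0.0854
gripper_force: 0.0
```

>>> step_arm([
  [0, 0, 0, 0, 0, 0],
  [0, 0, 0, 0, 0, 0],
  [0, 0, 0, 0, 0, 0],
  [0, 0, 0, 0, 0, 0],
  [0, 0, 0, 0, 0, 0],
], jaw=1.0, squeeze=60)

```text
clock: 10.33
tcp_pos: [0.4975, -0.3717, 0.0302]
orientation: [-3.134, 0.162, -0.003]
contact_force: [-0.7, 1.5, 5.9]
grip_width: 0.0552
gripper_force: 64.6
```

>>> step_arm([
  [0, 0, 0.03, 0, 0, 0],
  [0, 0, 0.08, 0, 0, 0],
  [0, 0, 0.14, 0, 0, 0],
  [0, 0, 0.2, 0, 0, 0],
  [0, 0, 0.26, 0, 0, 0],
])

```text
clock: 10.75
tcp_pos: [0.4956, -0.371, 0.186]
orientation: [-3.133, 0.162, 0.002]
contact_force: [0.3, -1.0, -4.4]
grip_width: 0.0555
gripper_force: 64.7
```

>>> step_arm([
  [0.006, 0.03, 0.03, 0, 0, 0.03],
  [0.016, 0.08, 0.06, 0, 0, 0.065],
  [0.027, 0.13, 0.06, 0, 0, 0.1],
  [0.04, 0.19, 0.06, 0, 0, 0.135],
  [0.0525, 0.25, 0.06, 0, 0, 0.171],
])

```text
clock: 11.17
tcp_pos: [0.5274, -0.2204, 0.2211]
orientation: [-3.064, -0.681, 0.002]
contact_force: [0.5, -0.2, -4.0]
grip_width: 0.0551
gripper_force: 65.0
```

>>> step_arm([
  [0.01, 0.05, 0, 0, 0, 0.034],
  [0.021, 0.1, 0, 0, 0, 0.068],
  [0.032, 0.15, 0, 0, 0, 0.102],
  [0.042, 0.2, 0, 0, 0, 0.136],
  [0.0525, 0.25, 0, 0, 0, 0.171],
])

```text
clock: 11.58
tcp_pos: [0.5588, -0.0701, 0.2206]
orientation: [-2.772, -1.472, 0.005]
contact_force: [-0.3, -0.4, -3.9]
grip_width: 0.0552
gripper_force: 65.0
```

>>> step_arm([
  [0.01, 0.05, 0, 0, 0, 0.034],
  [0.021, 0.1, 0, 0, 0, 0.068],
  [0.032, 0.16, 0, 0, 0, 0.102],
  [0.045, 0.22, 0, 0, 0, 0.136],
  [0.0525, 0.25, 0, 0, 0, 0.17],
])

```text
clock: 12.0
tcp_pos: [0.5904, 0.0843, 0.221]
orientation: [-2.28, -2.156, 0.002]
contact_force: [-0.1, 1.6, -3.3]
grip_width: 0.055
gripper_force: 65.0
```

>>> step_arm([
  [0, 0, 0, 0, 0, 0],
  [0, 0, 0, 0, 0, 0],
  [0, 0, 0, 0, 0, 0],
])

```text
clock: 12.25
tcp_pos: [0.5905, 0.0773, 0.2201]
orientation: [-2.294, -2.143, 0.008]
contact_force: [0.0, -0.4, -3.8]
grip_width: 0.0552
gripper_force: 64.7
```

```bash
python3 - <<'E'
from h import *
o=r.get_obs();f=eyes.grab_frame("wrist");C=cam("wrist",o)
print(o["tcp_pos"].round(4),o["joints"].round(3),R.from_rotvec(o["orientation"]).as_matrix().round(3).tolist())
g=f[:,:,::-1].copy()
for z in(.09,):
  p=proj(C,place([.592,.0304,-.065],[[-.075,.115,z],[-.075,-.115,z],[.075,.115,z],[.075,-.115,z]]))
  for q in p: cv2.circle(g,tuple(int(v) for v in q),2,(0,255,0),-1)
cv2.imwrite("pics/w4.png",cv2.resize(g,None,fx=1.5,fy=1.5))
E
```

```text
[0.5905 0.0773 0.2201] [ 0.241  0.446 -0.627  1.741  0.295  1.056 -0.556] [[0.068, 0.998, -0.005], [0.998, -0.068, -0.002], [-0.002, -0.005, -1.0]]
```

View pics/w4.png

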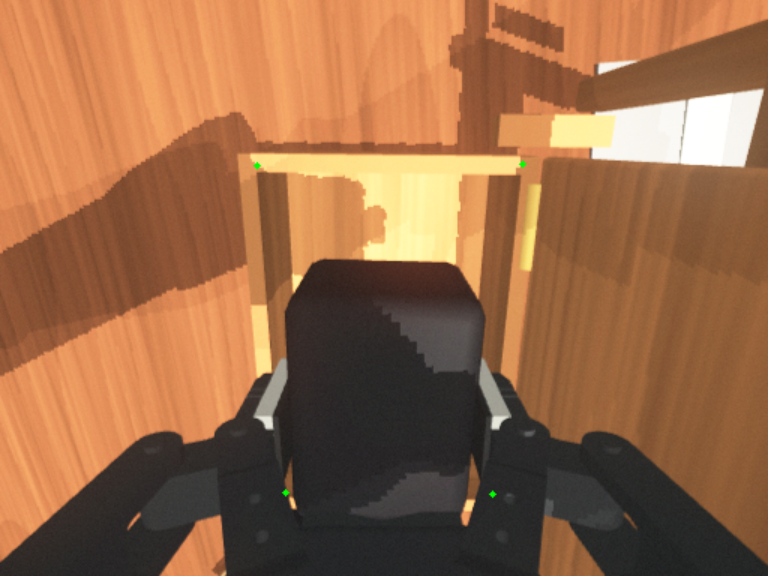

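The wrist view shows the mallet head centred between the chest's inner walls (rim corners at (258,170) and (520,172), matching the overlay), with its handle towards −y. Lowering.

>>> step_arm([
  [0, 0, -0.03, 0, 0, 0],
  [0, 0, -0.07, 0, 0, 0],
  [0, 0, -0.11, 0, 0, 0],
  [0, 0, -0.15, 0, 0, 0],
  [0, 0, -0.18, 0, 0, 0],
])

```text
clock: 12.72
tcp_pos: [0.59, 0.0762, 0.1105]
orientation: [-2.295, -2.141, 0.01]
contact_force: [-1.3, 0.0, -3.8]
grip_width: 0.0554
gripper_force: 64.8
```

>>> step_arm([
  [0, 0, -0.03, 0, 0, 0],
  [0, 0, -0.06, 0, 0, 0],
  [0, 0, -0.08, 0, 0, 0],
  [0, 0, -0.095, 0, 0, 0],
  [0, 0, -0.1, 0, 0, 0],
])

```text
clock: 13.13
tcp_pos: [0.5903, 0.0775, 0.0512]
orientation: [-2.293, -2.143, 0.009]
contact_force: [-0.3, -0.9, -3.6]
grip_width: 0.0551
gripper_force: 64.8
```

>>> step_arm([
  [0, 0, -0.003, 0, 0, 0],
  [0, 0, -0.006, 0, 0, 0],
  [0, 0, -0.01, 0, 0, 0],
  [0, 0, -0.013, 0, 0, 0],
  [0, 0, -0.013, 0, 0, 0],
])

```text
clock: 13.55
tcp_pos: [0.5909, 0.0787, 0.0447]
orientation: [-2.292, -2.145, 0.005]
contact_force: [0.4, -0.2, -4.0]
grip_width: 0.0552
gripper_force: 64.8
```

>>> step_arm([
  [0, 0, -0.002, 0, 0, 0],
  [0, 0, -0.004, 0, 0, 0],
  [0, 0, -0.006, 0, 0, 0],
  [0, 0, -0.008, 0, 0, 0],
  [0, 0, -0.008, 0, 0, 0],
])

```text
clock: 13.97
tcp_pos: [0.5909, 0.0787, 0.0402]
orientation: [-2.292, -2.145, 0.006]
contact_force: [-1.9, -0.4, 2.4]
grip_width: 0.0553
gripper_force: 65.1
```

It touches the floor: the force went from −4 to +2.4 N. Ease down one more millimetre, release and retreat.

>>> step_arm([
  [0, 0, -0.001, 0, 0, 0],
  [0, 0, -0.0015, 0, 0, 0],
  [0, 0, -0.0015, 0, 0, 0],
])

```text
clock: 14.22
tcp_pos: [0.5909, 0.0787, 0.0402]
orientation: [-2.292, -2.146, 0.006]
contact_force: [-4.8, -1.3, 10.9]
grip_width: 0.0555
gripper_force: 66.4
```

>>> step_arm([
  [0, 0, 0, 0, 0, 0],
  [0, 0, 0, 0, 0, 0],
  [0, 0, 0, 0, 0, 0],
  [0, 0, 0, 0, 0, 0],
  [0, 0, 0, 0, 0, 0],
], jaw=0.15)

```text
clock: 14.63
tcp_pos: [0.591, 0.0788, 0.0388]
orientation: [-2.292, -2.145, 0.005]
contact_force: [-0.1, -0.2, -0.5]
grip_width: 0.0725
gripper_force: 0.0
```

>>> step_arm([
  [0, 0, 0.02, 0, 0, 0],
  [0, 0, 0.06, 0, 0, 0],
  [0, 0, 0.11, 0, 0, 0],
  [0, 0, 0.17, 0, 0, 0],
  [0, 0, 0.23, 0, 0, 0],
])

```text
clock: 15.05
tcp_pos: [0.5903, 0.0788, 0.1788]
orientation: [-2.291, -2.145, 0.006]
contact_force: [0.1, -0.5, -0.0]
grip_width: 0.0729
gripper_force: 0.0
```

>>> step_arm([
  [-0.06, 0, 0.06, 0, 0, 0],
  [-0.12, 0, 0.12, 0, 0, 0],
  [-0.18, 0, 0.15, 0, 0, 0],
  [-0.18, 0, 0.15, 0, 0, 0],
  [-0.18, 0, 0.15, 0, 0, 0],
])

```text
clock: 15.47
tcp_pos: [0.4811, 0.0795, 0.2702]
orientation: [2.29, 2.148, -0.003]
contact_force: [0.1, 0.1, 0.4]
grip_width: 0.0723
gripper_force: 0.0
```

```bash
python3 - <<'E'
from h import *
o=r.get_obs();f=eyes.grab_frame("wrist")[:,:,::-1];g=eyes.grab_frame("side")[:,:,::-1]
cv2.imwrite("pics/fin.png",np.hstack([cv2.resize(f,(400,300)),cv2.resize(g[110:350,110:360],(400,300))]))
E
```

```text
(no output)
```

View pics/fin.png

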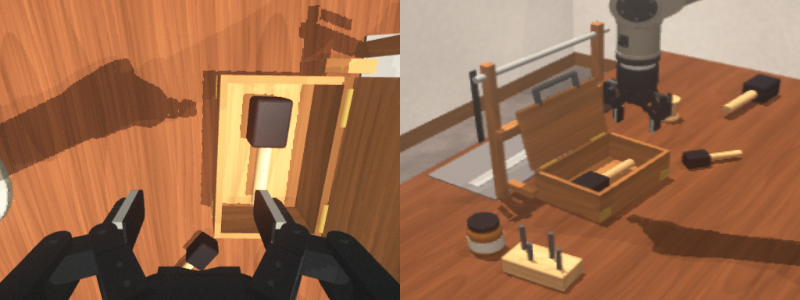

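The wrist half shows the mallet flat in the chest, head at (268,122) and handle level. The side half shows the lid open on its stop, and the jar and punch block undisturbed.

```bash
python3 -c "
from bench import r
print(r.hand_in())"
```

```text
the job is handed in; nothing more can be done
None
```

I opened the lid and eased it on to its stop, laid the middle-sized mallet flat on the chest floor, saw no bystander disturbed, and handed the job in at about 15.5 s; no verdict came back.

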